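# Empty the slab-glass tray through the bin's slide gate

### The arm

A 6-joint arm with a two-finger parallel gripper is mounted at the origin on the work surface. World frame = base frame: x ahead of the robot, y to its left, z up, the work surface at z = 0. Lengths are in m, angles in rad, forces in N, time in s.
With the tool pointing down it reaches from about 0.275 to 0.725 m from the base axis. Payload 15.9 kg.
Tool frame: the origin (TCP) lies at the very end of the fingers, on their centre line; the grasp point (between the pads) lies env.grasp_offset behind it (env.grasp_offset is the distance from the TCP to the grasp point, in m); z points along the fingers, y is the line along which they close (so a half turn about z gives the same grasp; the last joint's range is limited). The gripper opens to 85 mm and grips with 20 to 120 N. Pads are 22 mm wide; open, the fingers measure 114 mm over their backs; the gripper's body (76 mm by 85 mm) begins 54 mm behind the grasp point. The pads swing forward as they close: fully open they stand 13 mm farther back than shut.
Start: joints at [1.177, 0.213, -0.034, 1.323, 0, 1.571], TCP at [0.192, 0.462, 0.231] pointing down, gripper open.
Joint ranges: [-2.98, 2.98], [-0.74, 1.72], [-1.14, 1.35], [-2.1, 2.04], [-1.57, 1.44], [-3.14, 3.14]. Speed limits (rad/s): [1.89, 1.89, 2.39, 2.57, 3.14, 3.14].

### API

Orientations are given as a unit quaternion [x, y, z, w].
In Python, from rig import env gives the robot as it stands.
- The arm moves only by the tool play_rows, never from a script. Its argument "increments" is a list of rows, each a list of 7 numbers: the turn, a rotation vector about the world's x, y, z scaled (see below), then the shift along the world's x, y, z scaled (see below), then the gripper's target within -1 to 1 (shut at 1, half-way at 0, fully open at -1). A call has 1 to 10 rows; each row shifts and turns the commanded pose from where the row before left it; what a row does not reach is not made up. The controller multiplies each number of a shift by 30 mm and each number of a turn by 6 degrees. A row lasts 1/12 s, in which the tool goes at most 41.7 mm and 7.16 degrees, less where a joint would pass 70% of its speed; a pose out of reach is approached as far as the arm can. A call with a number of a shift or a turn outside -1 to 1 is refused whole. A call with a gripper value outside its range is refused whole. The fingers move at their own pace and stop on an object; "newtons" is the grip in N (left out, the last holds). Time passes only in rows, so rows that do not move let the fingers close. It gives the time, the measured TCP pose, the force, the opening and the grip force at its end, in the units of the state.
- env.read_state(): the state, without advancing time (a new reading comes with each control period).
- env.capture(name): name is "scene" or "side" or "wrist"; returns (picture, depth): 420x560x3 uint8, blue, green, red; 420x560 float32, m along the optical axis (not along the pixel's ray), 0 where there is no reading.
- env.camera_model(name): a dict with "fovy" (degrees; the focal length in pixels is half the picture's height over the tangent of half this angle, whatever the lens; pixels are square), "cx", "cy" (the principal point, pixels), "T" (4x4, takes a point from camera to world coordinates). Camera axes: x right, y down, z forward; pixel columns grow to the right and rows downward; lengths in m; the calibration is good to about 2 mm. A picture is of the moment at which its call begins: read the wrist's pose just before it. camera_model takes no time and is no camera call; for the wrist camera it gives the pose at the moment of the call.
- env.job_done(): hands the job in; it is judged then, once.
The state is a dict: "clock": time; "joint_pos": joint angles; "dq": joint speeds; "joint_torque": joint torques, N m; "position": TCP position; "tool_rot": TCP orientation; "ft_force": force on the tool from outside, world axes, zero at the start; "moment": the same for the moment, N m; "finger_gap": opening from 0.0 (shut) to 1.0 (fully open); "finger_force": force on a finger pad.
Only numpy, scipy, OpenCV 4.12 (cv2) and the standard library are available. Lean on these libraries where they do the work, as an engineer would, in place of code of your own. Each camera call takes 0.05 s, during which the arm holds its last target. There are 200 camera calls.

### The job

Slide the glass bin's stiff gate open until its edge lines up with the red divider tabs, so that only the compartment next to the tray is uncovered. Then tip the sorting tray by its yellow bar until all four chunks of glass have slid into that compartment, and let the tray back down level. Leave the gate at the tabs and the other things on the bench where they are.

Things in the scene. Friction and masses are not known exactly. Their poses are not given: they have to be found in the camera images.
- bin: Green two-compartment bin, fixed, tray hinged over one end. Origin: centre of its underside, on the bench; its y runs lengthwise towards the tray, z up. 170 mm (x) by 260 mm (y), rim 85 mm high, walls 5 mm. Gate rails along both long sides (x +-83 mm, 8 mm wide, top 95 mm high) from y +130 to -270 mm. The compartment to fill lies between the divider and the tray end (inner face y +125 mm).
- divider: Red upright divider inside the bin, fixed, 4 mm thick, its top just under the gate; a red tab (20 x 8 mm, top 119 mm above the bench) stands outside each rail at bin x +-100 mm and shows its place. Origin: midway between the tabs, at the rim (85 mm above the bench); axes as the bin's. Its place along the bin varies.
- gate (a joint): Opening of the aluminium slide gate in m: 0 closed, 0.16 at its stop; opens along bin -y, away from the tray. Stiff: needs about 8 N to slide plus a little more with speed, and stays where it is left.
- gate_edge (a point): Middle of the gate's leading edge (the edge nearest the tray), on the gate's top face, 90 mm above the bench. The gate plate is 156 mm wide, 4 mm thick, and reaches 250 mm from here along bin -y.
- gate_handle (a point): Centre of the gate's upright orange handle plate: 90 mm wide along bin x, 10 mm thick along bin y, standing 40 mm above the gate's top face (this point half-way up), 155 mm from the gate's leading edge towards bin -y. It can be pushed from its tray side, over the gate plate, or pinched from above.
- tray (a joint): Tilt of the sorting tray in rad: 0 level and resting, 1.05 fully tipped (stop). Tipping lifts its rear, so that it empties over its open front edge into the bin, and swings the yellow bar towards bin -y and down. Takes under 8 N at the bar; let go, the damped tray sinks back level by itself. The glass slides off only at a steep tilt, about 0.5 to 0.75 rad.
- tray_pivot (a point): Centre of the tray's hinge axis, along bin x, under the tray's open front edge; bin y +115 mm, 120 mm above the bench. Steel tray, 150 mm wide along bin x, reaching 150 mm along bin +y from here, walls 26 mm on three sides, floor 124 mm above the bench when level.
- tray_bar (a point): Centre of the yellow crossbar of the tray's bail handle: 14 mm thick, along bin x, 156 mm between uprights, 120 mm from the hinge axis square to the tray floor (straight above the hinge when level). Free on all sides; can be pushed towards bin -y from its tray side, following its arc.
- chunk_blue: Blue chunk of slab glass, about 40 x 30 x 22 mm, 40 to 75 g, lying loose on the tray. Origin: its centre.
- chunk_amber: Amber chunk of slab glass, about 40 x 30 x 22 mm, 40 to 75 g, lying loose on the tray. Origin: its centre.
- chunk_green: Green chunk of slab glass, about 40 x 30 x 22 mm, 40 to 75 g, lying loose on the tray. Origin: its centre.
- chunk_ruby: Ruby chunk of slab glass, about 40 x 30 x 22 mm, 40 to 75 g, lying loose on the tray. Origin: its centre.
- tub: Bystander: open white plastic tub, 72 mm across, 75 mm high. Origin on its underside. Leave alone.
- brush: Bystander: flat brush with red handle, 190 mm long, lying. Origin on its underside. Leave alone.
- flux: Bystander: amber bottle, 52 mm across, 130 mm high. Origin on its underside. Leave alone.
- hammer: Bystander: small wooden-handled hammer, 220 mm long, lying. Origin on its underside. Leave alone.
- jar: Bystander: glass jar, 70 mm across, 90 mm high. Origin on its underside. Leave alone.
- fid: Bystander: dark wooden block (fid), 110 x 35 x 18 mm, lying. Origin on its underside. Leave alone.
- tin: Bystander: steel tin, 80 mm across, 85 mm high. Origin on its underside. Leave alone.
There are look-alikes about, which are no part of the job. What is shaped like the chunk_ruby but black or brown is not meant.

How it is judged:
On the way, in this order (a step that is already met when the one before it is completed fails the run):
1. the gate's edge stands within 9 mm of the red divider, at rest, the tray still level (y of gate_edge in the frame of divider between -0.009 and 0.009 m and velocity of joint gate between -0.01 and 0.01 m/s and value of joint tray below 0.1 rad), for 0.3 s.
2. all four chunks lie in the compartment next to the tray (y of each of chunk_blue, chunk_amber, chunk_green, chunk_ruby in the frame of divider above 0.003 m and y of each of chunk_blue, chunk_amber, chunk_green, chunk_ruby in the frame of bin below 0.128 m and x of chunk_blue in the frame of bin between -0.083 and 0.083 m and height (world z) of each of chunk_blue, chunk_amber, chunk_green, chunk_ruby below 0.084 m and x of chunk_amber in the frame of bin between -0.083 and 0.083 m and x of chunk_green in the frame of bin between -0.083 and 0.083 m and x of chunk_ruby in the frame of bin between -0.083 and 0.083 m), for 0.2 s.
At the end, for the whole second after the job is handed in: The gate's leading edge is within 9 mm of the divider; all four chunks lie at rest below the rim inside the compartment between the divider and the tray end; the tray is back level (within 0.06 rad) (all of step 2 and y of gate_edge in the frame of divider between -0.009 and 0.009 m and linear speed of each of chunk_blue, chunk_amber, chunk_green, chunk_ruby below 0.03 m/s and value of joint tray below 0.06 rad); the robot touches nothing.
It fails at once if a bystander is moved by more than 30 mm (distance of any of tub, brush, flux, hammer, jar, fid, tin from where it was at the start of the episode above 0.03 m).
It also fails if it takes over 51 s, if anything falls off the work surface, if the arm or the gripper's body presses on something with over 40 N, if the wrist force passes 120 N, or if a joint passes its speed limit or range.

## Working session

There is one attempt and no reset: what is moved stays moved. The work goes in short steps, Python scripts to look and compute and a tool call to move; the robot and the scene stay as the last step left them, time stands still between calls to the robot, and variables do not carry over. Pictures are saved under pics/ and viewed, at most 10 in all, crops included, and the job is handed in when it is done.

Besides the shell and the picture viewer there is one more tool, called after ">>>" as name(argument=value, ...) on one line, values as JSON. play_rows: Moves the arm, as the interface text tells. Its arguments: {"type":"object","properties":{"increments":{"type":"array"},"newtons":{"type":"number"}},"required":["increments"]}

```bash
mkdir -p pics; cat > h.py <<'E'
import numpy as np, cv2
from rig import env
def cap(n):
    m=env.camera_model(n); p,d=env.capture(n); return p,d,m
def cloud(d,m):
    h,w=d.shape; f=h/2/np.tan(np.radians(m["fovy"])/2)
    v,u=np.mgrid[:h,:w]
    P=np.stack([(u-m["cx"])/f*d,(v-m["cy"])/f*d,d],-1)
    return P@m["T"][:3,:3].T+m["T"][:3,3]
E
python3 - <<'E'
from h import *
for n in("scene","side"):
    p,d,m=cap(n); cv2.imwrite(f"pics/{n}0.png",p); np.savez(f"{n}0.npz",p=p,d=d,P=cloud(d,m)); print(n,np.round(m["T"],2).tolist())
print(env.grasp_offset, env.read_state())
E
```

```text
scene [[-0.29, 0.61, -0.73, 1.55], [0.96, 0.21, -0.21, 0.26], [0.02, -0.76, -0.65, 0.98], [0.0, 0.0, 0.0, 1.0]]
side [[0.69, -0.55, 0.47, -0.1], [-0.72, -0.52, 0.45, -0.69], [-0.0, -0.65, -0.76, 1.3], [0.0, 0.0, 0.0, 1.0]]
0.0187 {'clock': 0.1, 'joint_pos': array([ 1.17701013e+00,  2.13310464e-01, -3.49643103e-02,  1.32347514e+00,
        1.99983316e-05,  1.57079284e+00]), 'dq': array([ 6.17874870e-07, -1.23778567e-03,  2.75733414e-03,  6.66246935e-04,
        1.29344777e-03, -2.07154440e-04]), 'joint_torque': array([ 2.91743709e-03, -6.87242961e+01,  4.87807095e+01,  1.20887937e-02,
        1.60969553e-04,  6.10592537e-06]), 'position': array([0.19172921, 0.46147219, 0.23087659]), 'tool_rot': array([ 1.95621677e-01,  9.80679322e-01, -4.65625221e-04, -1.03078762e-04]), 'ft_force': array([-0.64403833,  0.09500323, -0.11200766]), 'moment': array([-0.00668015,  0.0769609 , -0.04636373]), 'finger_force': 0.0, 'finger_gap': 0.9944155619574315}
```

View pics/scene0.png

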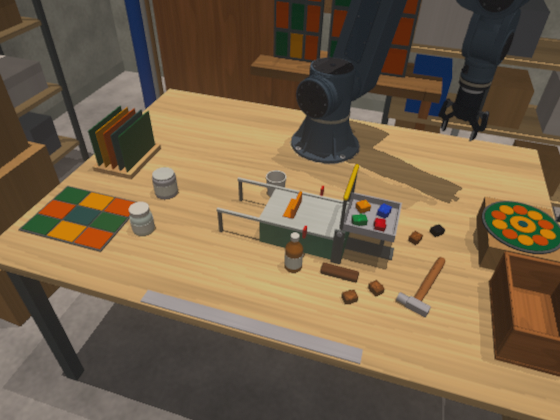

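View pics/side0.png

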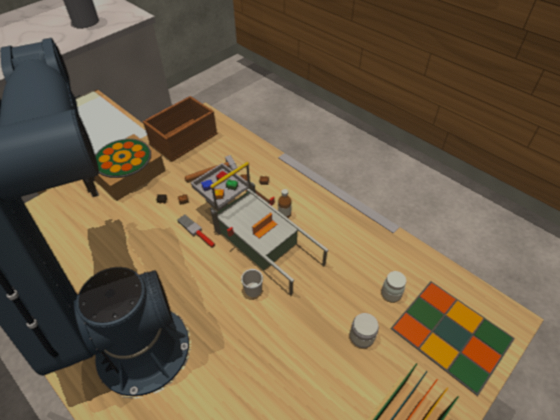

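The scene view shows the gate handle at (293,204), red tabs at (322,190) and (305,230), the yellow bar from (355,170) to (346,195), and the tray with its four coloured chunks at (370,215). The brown and black pieces on the bench are look-alikes. Flux stands at (294,255) and the tub at (276,183), beside the bin.

```bash
python3 - <<'E'
from h import *
def seg(n,box,lo,hi,zr):
    z=np.load(f"{n}0.npz"); hsv=cv2.cvtColor(z["p"],cv2.COLOR_BGR2HSV); P=z["P"]
    k=cv2.inRange(hsv,np.array(lo),np.array(hi))>0
    x0,y0,x1,y1=box; b=np.zeros_like(k); b[y0:y1,x0:x1]=1
    k&=b&(P[...,2]>zr[0])&(P[...,2]<zr[1])&(z["d"]>0)
    return P[k]
def line(q):
    c=np.median(q,0); v=np.linalg.svd(q[:,:2]-q[:,:2].mean(0),full_matrices=False)[2][0]; t=(q[:,:2]-q[:,:2].mean(0))@v
    return len(q),np.round(q.mean(0),4),"ang",round(np.degrees(np.arctan2(v[1],v[0])),1),"ext",np.round(np.percentile(t,[1,99]),3)
for n,bars in (("scene",dict(bar=(335,160,365,205),hand=(275,185,305,222),tabs=(295,180,330,245),gate=(255,185,345,235))),
          ("side",dict(bar=(205,155,255,195),hand=(248,208,282,240),tabs=(222,185,278,240),gate=(210,185,305,260)))):
    print(n)
    print("bar",line(seg(n,bars["bar"],(20,120,80),(35,255,255),(.2,.27))))
    print("hand",line(seg(n,bars["hand"],(5,150,100),(18,255,255),(.095,.14))))
    q=seg(n,bars["tabs"],(0,150,50),(6,255,255),(.085,.13)); 
    print("tabs n",len(q)); print(np.round(q,3).tolist()[:60])
    g=seg(n,bars["gate"],(0,0,100),(180,60,255),(.082,.098))
    if len(g)>20:
        r=cv2.minAreaRect((g[:,:2]*1000).astype(np.float32)); print("gate",len(g),r,np.median(g[:,2]))
p=np.load("scene0.npz")["p"][150:270,200:420]; cv2.imwrite("pics/crop1.png",cv2.resize(p,None,fx=3.6,fy=3.6,interpolation=cv2.INTER_CUBIC))
E
```

```text
scene
bar (188, array([0.5572, 0.1783, 0.2423]), 'ang', np.float64(-1.5), 'ext', array([-0.086,  0.075]))
hand (136, array([0.555 , 0.0245, 0.1178]), 'ang', np.float64(-1.5), 'ext', array([-0.051,  0.035]))
tabs n 52
[[0.442, 0.081, 0.121], [0.435, 0.083, 0.116], [0.446, 0.082, 0.12], [0.445, 0.085, 0.119], [0.452, 0.08, 0.119], [0.449, 0.083, 0.118], [0.442, 0.085, 0.113], [0.452, 0.081, 0.115], [0.452, 0.084, 0.116], [0.447, 0.086, 0.113], [0.46, 0.082, 0.118], [0.456, 0.085, 0.116], [0.457, 0.082, 0.111], [0.454, 0.085, 0.11], [0.452, 0.082, 0.104], [0.457, 0.086, 0.108], [0.455, 0.083, 0.102], [0.453, 0.085, 0.101], [0.454, 0.083, 0.097], [0.452, 0.086, 0.096], [0.635, 0.076, 0.115], [0.637, 0.079, 0.117], [0.643, 0.075, 0.118], [0.637, 0.076, 0.113], [0.639, 0.08, 0.115], [0.645, 0.075, 0.116], [0.646, 0.078, 0.118], [0.643, 0.081, 0.116], [0.651, 0.077, 0.118], [0.652, 0.08, 0.119], [0.64, 0.08, 0.109], [0.656, 0.075, 0.118], [0.655, 0.078, 0.117], [0.653, 0.08, 0.117], [0.658, 0.079, 0.117], [0.65, 0.08, 0.11], [0.652, 0.075, 0.106], [0.655, 0.078, 0.11], [0.651, 0.08, 0.107],
[... 1133 characters left out ...]
3, 0.121], [0.444, 0.082, 0.12], [0.447, 0.08, 0.118], [0.436, 0.088, 0.116], [0.437, 0.084, 0.119], [0.44, 0.082, 0.118], [0.441, 0.078, 0.12], [0.447, 0.08, 0.114], [0.431, 0.082, 0.121], [0.434, 0.081, 0.119], [0.44, 0.083, 0.112], [0.441, 0.078, 0.115], [0.446, 0.08, 0.109], [0.433, 0.08, 0.115], [0.435, 0.077, 0.115], [0.442, 0.08, 0.107], [0.444, 0.078, 0.106], [0.434, 0.082, 0.106], [0.445, 0.079, 0.099], [0.447, 0.078, 0.098], [0.435, 0.079, 0.102], [0.44, 0.079, 0.098], [0.444, 0.079, 0.094], [0.448, 0.079, 0.09], [0.437, 0.082, 0.093], [0.444, 0.08, 0.087]]
gate 2287 ((541.0962524414062, 45.08429718017578), (296.77001953125, 178.2370147705078), 88.99869537353516) 0.0896451496452042
```

View pics/crop1.png

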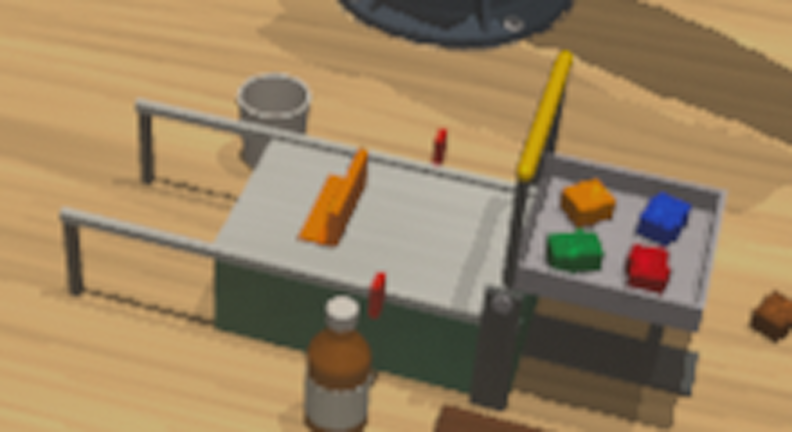

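The crop confirms the setup: tabs at (440,147) and (377,295), the orange handle at (335,205), and the amber, blue, green and ruby chunks on the tray. Bin x lies about 1.5° clockwise of world x. The divider is at world y≈0.0795, the bar at y≈0.1775, and the handle at about (0.546, 0.021).

Now I'll raise the arm and cross over.

>>> play_rows(increments=[[0, 0, 0.5, 0, 0, 1, -1], [0, 0, 0.5, 0, 0, 1, -1], [0, 0, 0.5, 0, 0, 1, -1], [0, 0, 0.5, 0, 0, 1, -1], [0, 0, 0.5, 0.8, -1, 0, -1], [0, 0, 0.5, 0.8, -1, 0, -1], [0, 0, 0.5, 0.8, -1, 0, -1], [0, 0, 0, 0.8, -1, 0, -1], [0, 0, 0, 0.8, -1, 0, -1], [0, 0, 0, 0.8, -1, 0, -1]])

```text
clock: 0.93
position: [0.3365, 0.28, 0.3512]
tool_rot: [0.013, 1.0, -0.0, -0.0]
ft_force: [0.4, 0.8, 0.8]
finger_gap: 0.999
finger_force: 0.0
```

```bash
python3 -c "
from h import *
print(env.read_state()['joint_pos'])"
```

```text
[ 6.94158087e-01  9.73691404e-02  1.30585982e-01  1.60419842e+00
 -3.63112647e-05  7.21061636e-01]
```

>>> play_rows(increments=[[0, 0, 0, 0.78, -0.96, 0, -1], [0, 0, 0, 0.78, -0.96, 0, -1], [0, 0, 0, 0.78, -0.96, 0, -1], [0, 0, 0, 0.78, -0.96, 0, -1], [0, 0, 0, 0.78, -0.96, 0, -1], [0, 0, 0, 0.78, -0.96, 0, -1], [0, 0, 0, 0.78, -0.96, 0, -1], [0, 0, 0, 0.78, -0.96, 0, -1], [0, 0, 0, 0.7, -0.9, 0, -1], [0, 0, 0, 0, 0, 0, -1]])

```text
clock: 1.77
position: [0.5463, 0.02, 0.3495]
tool_rot: [0.016, 1.0, -0.001, -0.001]
ft_force: [-1.1, -0.5, -1.0]
finger_gap: 1.005
finger_force: 0.0
```

```bash
python3 - <<'E'
from h import *
print(env.read_state()['position'],env.read_state()['joint_pos'])
p,d,m=cap("wrist"); cv2.imwrite("pics/w1.png",p); np.savez("w1.npz",p=p,d=d,P=cloud(d,m))
P=cloud(d,m); hsv=cv2.cvtColor(p,cv2.COLOR_BGR2HSV)
for nm,lo,hi,z in(("hand",(5,150,80),(18,255,255),(.124,.137)),("tab",(0,150,50),(5,255,255),(.113,.126)),("gray",(0,0,60),(180,70,255),(.085,.094))):
    q=P[(cv2.inRange(hsv,np.array(lo),np.array(hi))>0)&(P[...,2]>z[0])&(P[...,2]<z[1])]
    if len(q): print(nm,len(q),q.mean(0).round(4),np.percentile(q,[1,99],axis=0).round(4).tolist())
E
```

```text
[0.54634069 0.02001556 0.34953525] [ 3.73085280e-02  3.41508600e-01  4.36822487e-01  1.66820860e+00
 -1.19393090e-03  6.83849631e-02]
hand 497 [0.5389 0.0259 0.1296] [[0.4984, 0.0191, 0.127], [0.5847, 0.1601, 0.1317]]
tab 208 [0.5237 0.0829 0.1185] [[0.4352, 0.0731, 0.1135], [0.6522, 0.2922, 0.1231]]
gray 19082 [0.5421 0.0488 0.0899] [[0.4605, -0.4133, 0.0877], [0.6853, 0.1767, 0.0938]]
```

View pics/w1.png

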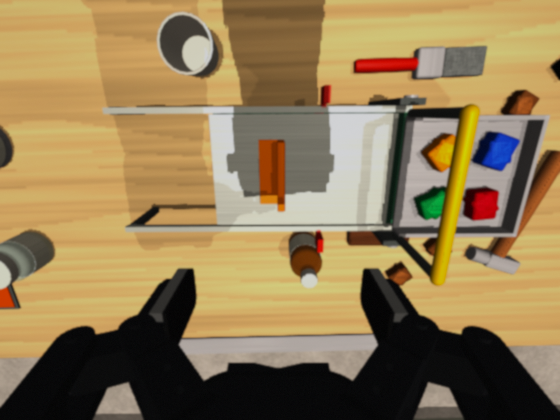

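Wrist view: handle at (275,175), with its bright top at u≈281; tabs at (326,95) and (320,241); gate edge near u≈390; yellow bar at (458,190). I'll check the handle's profile and the gate edge in numbers.

```bash
python3 - <<'E'
from h import *
z=np.load("w1.npz"); P=z["P"]; p=z["p"]; hsv=cv2.cvtColor(p,cv2.COLOR_BGR2HSV)
for v in (150,165,185): 
  print(v,[(u,(P[v,u]*1000).round().astype(int).tolist()[1:],p[v,u].tolist()) for u in range(254,292,3)])
print([(u,(P[165,u]*1000).round().astype(int).tolist()[1:],p[165,u].tolist()) for u in range(372,404,2)])
print("rear",[(u,(P[165,u]*1000).round().astype(int).tolist()[1:]) for u in range(202,222,3)])
k=(cv2.inRange(hsv,np.array((0,150,50)),np.array((5,255,255)))>0)&(P[...,2]>.113)&(P[...,2]<.126)&(P[...,1]>.06)&(P[...,1]<.1)
for a,b in((.42,.46),(.63,.67)):
  q=P[k&(P[...,0]>a)&(P[...,0]<b)]; print(len(q),q.mean(0),np.percentile(q[:,1],[2,98]))
k=(cv2.inRange(hsv,np.array((22,120,60)),np.array((35,255,255)))>0)&(P[...,2]>.235)
q=P[k];print("bar",q.mean(0),np.polyfit(q[:,0],q[:,1],1),np.percentile(q[:,0],[1,99]))
E
```

```text
150 [(254, [-11, 90], [100, 111, 113]), (257, [-7, 89], [95, 109, 119]), (260, [-2, 93], [1, 65, 157]), (263, [2, 94], [0, 63, 160]), (266, [6, 92], [0, 63, 159]), (269, [10, 94], [0, 63, 160]), (272, [14, 92], [0, 46, 121]), (275, [18, 93], [0, 44, 115]), (278, [22, 130], [0, 55, 145]), (281, [26, 132], [0, 63, 160]), (284, [30, 91], [32, 68, 134]), (287, [34, 90], [101, 111, 114]), (290, [38, 90], [100, 111, 114])]
165 [(254, [-12, 90], [99, 111, 112]), (257, [-8, 90], [95, 107, 111]), (260, [-3, 94], [7, 64, 154]), (263, [1, 94], [0, 61, 159]), (266, [5, 93], [0, 61, 158]), (269, [9, 93], [0, 62, 160]), (272, [13, 93], [0, 47, 125]), (275, [17, 92], [0, 42, 114]), (278, [22, 130], [0, 54, 143]), (281, [25, 130], [0, 64, 160]), (284, [30, 89], [35, 70, 134]), (287, [34, 91], [98, 111, 112]), (290, [38, 89], [99, 111, 112])]
185 [(254, [-14, 89], [98, 109, 112]), (257, [-9, 89], [97, 108, 111]), (260, [-5, 93], [26, 68, 145]), (263, [-1, 93], [0, 61, 157]), (266, [4, 93], [0, 61, 157]), (269, [8, 94], [0, 60, 155]), (272, [12, 92], [0, 45, 119]), (275, [16, 93], [0, 43, 114]), (278,
[... 338 characters left out ...]
 [166, 90], [202, 210, 209]), (384, [168, 90], [185, 198, 199]), (386, [171, 90], [162, 179, 183]), (388, [174, 89], [87, 97, 99]), (390, [177, 90], [73, 81, 83]), (392, [189, 66], [50, 58, 56]), (394, [189, 74], [18, 25, 13]), (396, [188, 81], [16, 25, 12]), (398, [190, 85], [27, 38, 20]), (400, [177, 123], [51, 55, 55]), (402, [179, 123], [89, 90, 96])]
rear [(202, [-108, 2]), (205, [-103, -1]), (208, [-98, 1]), (211, [-93, 0]), (214, [-67, 90]), (217, [-63, 91]), (220, [-59, 88])]
124 [0.44446649 0.08145256 0.11852536] [0.07770874 0.08538437]
81 [0.64264469 0.07665381 0.1183132 ] [0.07285763 0.08045917]
bar [0.53515361 0.17150371 0.25058754] [0.03507609 0.15273262] [0.46324084 0.62454085]
```

The gate edge is at y≈0.178 and the divider at 0.080 on the same line, so the travel is about −98 mm. Handle centre is y≈0.024. Next I descend and pinch it.

>>> play_rows(increments=[[0, 0, 0, -0.1, 0.12, -1, -1], [0, 0, 0, 0, 0, -1, -1], [0, 0, 0, 0, 0, -1, -1], [0, 0, 0, 0, 0, -1, -1], [0, 0, 0, 0, 0, -1, -1], [0, 0, 0, 0, 0, -1, -1], [0, 0, 0, 0, 0, -1, -1], [0, 0, 0, 0, 0, -0.6, -1], [0, 0, 0, 0, 0, -0.4, -1], [0, 0, 0, 0, 0, -0.2, -1]], newtons=50)

```text
clock: 2.65
position: [0.5395, 0.0287, 0.1036]
tool_rot: [0.013, 1.0, 0.0, -0.001]
ft_force: [0.7, 0.1, -0.9]
finger_gap: 0.997
finger_force: 0.0
```

>>> play_rows(increments=[[0, 0, 0, 0, 0, 0, 1], [0, 0, 0, 0, 0, 0, 1], [0, 0, 0, 0, 0, 0, 1], [0, 0, 0, 0, 0, 0, 1], [0, 0, 0, 0, 0, 0, 1], [0, 0, 0, 0, 0, 0, 1]], newtons=50)

```text
clock: 3.15
position: [0.5414, 0.0274, 0.1059]
tool_rot: [0.014, 1.0, -0.001, 0.001]
ft_force: [-1.8, -10.4, 6.4]
finger_gap: 0.143
finger_force: 4.5
```

>>> play_rows(increments=[[0, 0, 0, 0, 0, 0, 1], [0, 0, 0, 0, 0, 0, 1], [0, 0, 0, -0.01, -0.4, 0, 1], [0, 0, 0, -0.01, -0.4, 0, 1], [0, 0, 0, -0.01, -0.4, 0, 1], [0, 0, 0, -0.01, -0.4, 0, 1], [0, 0, 0, -0.01, -0.4, 0, 1], [0, 0, 0, -0.01, -0.4, 0, 1], [0, 0, 0, 0, 0, 0, 1], [0, 0, 0, 0, 0, 0, 1]])

```text
clock: 3.98
position: [0.5396, -0.0454, 0.1061]
tool_rot: [0.014, 1.0, -0.001, 0.001]
ft_force: [-0.8, -7.8, 6.6]
finger_gap: 0.098
finger_force: 50.2
```

```bash
cat >> h.py <<'E'
def edge():
    s=env.read_state(); print(s["position"].round(4),s["ft_force"].round(1),s["finger_gap"])
    p,d,m=cap("scene"); P=cloud(d,m)
    k=(P[...,2]>.085)&(P[...,2]<.094)&(np.abs(P[...,0]-.545)<.06)&(P[...,1]>-.3)&(P[...,1]<.17)&(d>0)
    q=P[k]; off=q[:,1]-(.0790-.0242*(q[:,0]-.5436))
    out=[round(float(np.percentile(off[np.abs(q[:,0]-x)<.008],98)),4) for x in (.50,.52,.54,.56,.58,.60) if (np.abs(q[:,0]-x)<.008).any()]
    print("edge offset scene",out); return p
E
python3 - <<'E'
from h import *
cv2.imwrite("pics/s2.png",edge())
E
```

```text
[ 0.5396 -0.0454  0.1061] [-0.8 -7.8  6.6] 0.09804565841436784
edge offset scene [0.0264, 0.0245, 0.0257, 0.0265, 0.0262, 0.0238]
```

>>> play_rows(increments=[[0, 0, 0, -0.01, -0.4, 0, 1], [0, 0, 0, -0.01, -0.3, 0, 1], [0, 0, 0, 0, -0.15, 0, 1], [0, 0, 0, 0, 0, 0, 1], [0, 0, 0, 0, 0, 0, 1], [0, 0, 0, 0, 0, 0, 1]])

```text
clock: 4.53
position: [0.539, -0.0699, 0.1061]
tool_rot: [0.014, 1.0, -0.0, 0.001]
ft_force: [-1.8, -1.9, 7.5]
finger_gap: 0.108
finger_force: 50.4
```

```bash
python3 - <<'E'
from h import *
edge()
E
```

```text
[ 0.539  -0.0699  0.1061] [-1.8 -1.9  7.5] 0.10848573873817521
edge offset scene [0.0028, 0.0041, 0.0003, 0.0005, 0.0022, 0.0015]
```

>>> play_rows(increments=[[0, 0, 0, 0, 0, 0, -0.4], [0, 0, 0, 0, 0, 0, -0.4], [0, 0, 0, 0, 0, 0, -0.4], [0, 0, 0, 0, 0, 0.5, -0.4], [0, 0, 0, 0, 0, 1, -0.4], [0, 0, 0, 0, 0, 1, -0.4], [0, 0, 0, 0, 0, 1, -0.4], [0, 0, 0, 0, 0, 1, 1], [0, 0, 0, 0, 0, 1, 1], [0, 0, 0, 0, 0, 1, 1]])

```text
clock: 5.42
position: [0.5383, -0.0695, 0.3019]
tool_rot: [0.014, 1.0, 0.0, 0.0]
ft_force: [1.1, -0.9, 0.8]
finger_gap: 0.278
finger_force: 0.0
```

>>> play_rows(increments=[[0, 0, 0, 0, 0, 1, 1], [0, 0, 0, 0, 0, 0.5, 1], [0, 0, 0, 0, 1, 0, 1], [0, 0, 0, 0, 1, 0, 1], [0, 0, 0, 0, 0, 0, 1]])

```text
clock: 5.83
position: [0.5387, -0.0059, 0.3455]
tool_rot: [0.012, 1.0, 0.001, 0.0]
ft_force: [-0.1, -0.1, -0.3]
finger_gap: 0.002
finger_force: 0.0
```

```bash
python3 - <<'E'
from h import *
edge()
p,d,m=cap("wrist"); P=cloud(d,m); cv2.imwrite("pics/w2.png",p)
off=P[...,1]-(.0790-.0242*(P[...,0]-.5436))
for x in (.48,.50,.52,.55,.58,.60):
    k=(np.abs(P[...,0]-x)<.006)&(P[...,2]>.086)&(P[...,2]<.094)&(P[...,1]<.16)
    print(x,k.sum(),np.percentile(off[k],98).round(4) if k.any() else None)
E
```

```text
[ 0.5387 -0.0059  0.3455] [-0.1 -0.1 -0.3] 0.0017816536804141465
edge offset scene [0.0031, 0.002, 0.001, 0.0026, 0.0014, 0.0004]
0.48 1757 0.0015
0.5 1599 0.0021
0.52 1471 0.0023
0.55 1381 0.0017
0.58 1273 0.0018
0.6 1287 0.002
```

View pics/w2.png

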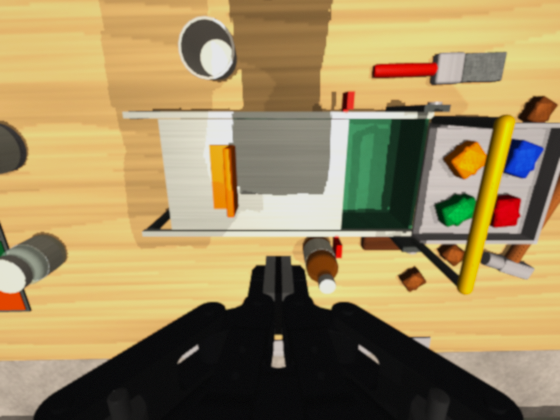

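The gate edge sits level with the tabs (u≈345, tabs at (348,100) and (338,247)), offset about +2 mm, and the chunks are still on the tray. I'll go to the tray side of the bar with closed fingers.

>>> play_rows(increments=[[0, 0, 0, 0, 1, 0, 1], [0, 0, 0, 0.1, 1, 0, 1], [0, 0, 0, 0.1, 1, 0, 1], [0, 0, 0, 0.1, 1, 0, 1], [0, 0, 0, 0, 1, 0, 1], [0, 0, 0, 0, 1, 0, 1], [0, 0, 0, 0, 1, 0, 1], [0, 0, 0, 0, 0.6, 0, 1], [0, 0, 0, 0, 0, 0, 1]])

```text
clock: 6.68
position: [0.5476, 0.2208, 0.3445]
tool_rot: [0.013, 1.0, 0.0, -0.001]
ft_force: [0.0, -0.1, -0.8]
finger_gap: -0.003
finger_force: 0.0
```

>>> play_rows(increments=[[0, 0, 0, 0, 0, -0.8, 1], [0, 0, 0, 0, 0, -1, 1], [0, 0, 0, 0, 0, -1, 1], [0, 0, 0, 0, 0, -0.8, 1], [0, 0, 0, 0, 0, -0.5, 1], [0, 0, 0, 0, 0, 0, 1]])

```text
clock: 7.18
position: [0.5465, 0.2166, 0.2191]
tool_rot: [0.014, 1.0, -0.001, -0.002]
ft_force: [-1.5, 0.1, -0.4]
finger_gap: -0.002
finger_force: 0.0
```

>>> play_rows(increments=[[0, 0, 0, 0, -0.3, 0, 1], [0, 0, 0, 0, -0.3, 0, 1], [0, 0, 0, 0, -0.2, 0, 1], [0, 0, 0, 0, -0.2, -0.01, 1], [0, 0, 0, 0, -0.2, -0.02, 1], [0, 0, 0, 0, -0.2, -0.03, 1], [0, 0, 0, 0, -0.2, -0.05, 1], [0, 0, 0, 0, -0.2, -0.06, 1], [0, 0, 0, 0, -0.2, -0.08, 1], [0, 0, 0, 0, -0.2, -0.08, 1]])

```text
clock: 8.02
position: [0.5476, 0.1518, 0.2121]
tool_rot: [0.014, 1.0, -0.0, -0.0]
ft_force: [0.1, 5.0, 2.8]
finger_gap: -0.003
finger_force: 1.8
```

```bash
cat >> h.py <<'E'
def look(f=None):
    s=env.read_state(); print(s["position"].round(4),s["ft_force"].round(1))
    for n in("scene","side"):
        p,d,m=cap(n); P=cloud(d,m); hsv=cv2.cvtColor(p,cv2.COLOR_BGR2HSV)
        def mk(lo,hi): return (cv2.inRange(hsv,np.array(lo),np.array(hi))>0)&(np.abs(P[...,0]-.55)<.09)&(P[...,1]>.0)&(P[...,1]<.36)
        q=P[mk((22,120,60),(35,255,255))&(P[...,2]>.16)]
        if len(q): 
            b=q.mean(0); print(n,"bar",b.round(3),"tilt~",np.arctan2(.1775-b[1],b[2]-.12).round(2))
        for c,lo,hi in(("blue",(110,150,40),(130,255,255)),("amber",(6,180,60),(20,255,255)),("green",(55,150,40),(75,255,255)),("ruby",(172,150,40),(180,255,255)),("ruby0",(0,170,60),(4,255,255))):
            k=mk(lo,hi)&(P[...,1]>.085)
            if c=="green": k&=(P[...,2]>.02)
            q=P[k]
            if len(q)>8: print("  ",c,len(q),np.median(q,0).round(3))
        if f: cv2.imwrite(f"pics/{f}_{n}.png",p)
E
python3 -c "
from h import *
look()"
```

```text
[0.5476 0.1518 0.2121] [0.1 5.  2.8]
scene bar [0.588 0.132 0.234] tilt~ 0.38
   blue 115 [0.521 0.272 0.182]
   amber 121 [0.525 0.214 0.156]
   green 102 [0.587 0.212 0.158]
   ruby 52 [0.581 0.263 0.182]
   ruby0 59 [0.599 0.269 0.181]
side bar [0.539 0.129 0.234] tilt~ 0.4
   blue 66 [0.512 0.263 0.183]
   amber 55 [0.51  0.209 0.159]
   ruby0 49 [0.57  0.254 0.182]
```

>>> play_rows(increments=[[0, 0, 0, 0, -0.13, -0.06, 1], [0, 0, 0, 0, -0.13, -0.07, 1], [0, 0, 0, 0, -0.13, -0.07, 1], [0, 0, 0, 0, -0.13, -0.08, 1], [0, 0, 0, 0, -0.13, -0.09, 1], [0, 0, 0, 0, -0.13, -0.1, 1], [0, 0, 0, 0, -0.13, -0.11, 1], [0, 0, 0, 0, -0.13, -0.12, 1], [0, 0, 0, 0, 0, 0, 1], [0, 0, 0, 0, 0, 0, 1]])

```text
clock: 8.95
position: [0.5475, 0.1209, 0.191]
tool_rot: [0.014, 1.0, -0.0, -0.0]
ft_force: [0.2, 2.8, -0.8]
finger_gap: -0.002
finger_force: 1.4
```

```bash
python3 -c "
from h import *
look('t1')"
```

```text
[0.5475 0.1209 0.191 ] [ 0.2  2.8 -0.8]
scene bar [0.59  0.101 0.216] tilt~ 0.67
   blue 22 [0.5   0.127 0.063]
   amber 53 [0.519 0.1   0.036]
   ruby0 38 [0.575 0.125 0.061]
side bar [0.539 0.099 0.215] tilt~ 0.69
   blue 42 [0.505 0.137 0.049]
   ruby0 57 [0.569 0.14  0.041]
```

>>> play_rows(increments=[[0, 0, 0, 0, -0.13, -0.13, 1], [0, 0, 0, 0, -0.13, -0.14, 1], [0, 0, 0, 0, -0.13, -0.15, 1], [0, 0, 0, 0, -0.13, -0.16, 1], [0, 0, 0, 0, -0.1, -0.16, 1], [0, 0, 0, 0, 0, 0, 1], [0, 0, 0, 0, 0, 0, 1], [0, 0, 0, 0, 0, 0, 1], [0, 0, 0, 0, 0, 0, 1], [0, 0, 0, 0, 0, 0, 1]])

```text
clock: 9.88
position: [0.5476, 0.1028, 0.1693]
tool_rot: [0.014, 1.0, 0.0, 0.0]
ft_force: [-1.3, 3.2, -0.2]
finger_gap: -0.001
finger_force: 1.0
```

```bash
python3 - <<'E'
from h import *
look('t2')
a=cv2.imread("pics/t2_scene.png")[150:270,250:420]; b=cv2.imread("pics/t2_side.png")[150:270,170:340]
cv2.imwrite("pics/t2.png",cv2.resize(np.hstack([a,b]),None,fx=2.35,fy=2.35,interpolation=cv2.INTER_CUBIC))
E
```

```text
[0.5476 0.1028 0.1693] [-1.3  3.2 -0.2]
scene bar [0.591 0.083 0.196] tilt~ 0.89
   amber 106 [0.518 0.11  0.031]
side bar [0.528 0.082 0.196] tilt~ 0.9
   ruby0 54 [0.568 0.157 0.025]
```

View pics/t2.png

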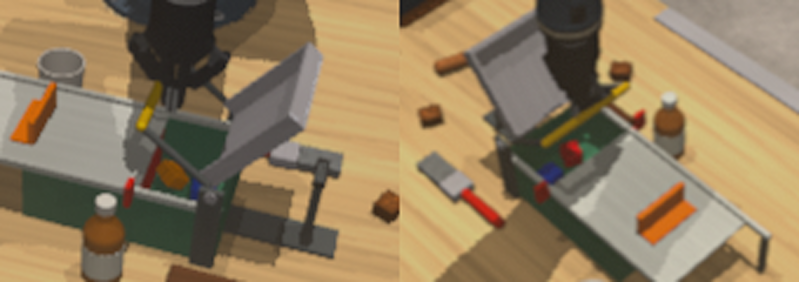

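Tray is empty (scene crop right side), with amber, blue, ruby and green in the compartment. I'll retrace the arc so the tray sinks level.

>>> play_rows(increments=[[0, 0, 0, 0, 0.2, 0.25, 1], [0, 0, 0, 0, 0.2, 0.24, 1], [0, 0, 0, 0, 0.25, 0.24, 1], [0, 0, 0, 0, 0.3, 0.22, 1], [0, 0, 0, 0, 0.3, 0.2, 1], [0, 0, 0, 0, 0.3, 0.16, 1], [0, 0, 0, 0, 0.3, 0.13, 1], [0, 0, 0, 0, 0.3, 0.1, 1], [0, 0, 0, 0, 0.3, 0.08, 1], [0, 0, 0, 0, 0.3, 0.05, 1]])

```text
clock: 10.82
position: [0.5476, 0.1861, 0.2194]
tool_rot: [0.014, 1.0, -0.0, -0.0]
ft_force: [0.3, 1.8, -0.1]
finger_gap: 0.0
finger_force: 0.9
```

>>> play_rows(increments=[[0, 0, 0, 0, 0.3, 0, 1], [0, 0, 0, 0, 0.3, 0, 1], [0, 0, 0, 0, 0.3, 0, 1], [0, 0, 0, 0, 0.3, 0, 1], [0, 0, 0, 0, 0, 0.5, 1], [0, 0, 0, 0, 0, 1, 1], [0, 0, 0, 0, 0, 1, 1], [0, 0, 0, 0, 0, 1, 1], [0, 0, 0, 0, 0, 1, 1], [0, 0, 0, 0, 0, 0, 1]])

```text
clock: 11.65
position: [0.5486, 0.2218, 0.3599]
tool_rot: [0.014, 1.0, 0.001, 0.003]
ft_force: [-0.9, -0.7, -0.3]
finger_gap: 0.0
finger_force: 0.0
```

>>> play_rows(increments=[[0, 0, 0, 0, -1, 0, 1], [0, 0, 0, 0, -1, 0, 1], [0, 0, 0, 0, -1, 0, 1], [0, 0, 0, 0, -1, 0, 1], [0, 0, 0, 0, -1, 0, 1], [0, 0, 0, 0, 0, 0, 1], [0, 0, 0, 0, 0, 0, 1], [0, 0, 0, 0, 0, 0, 1]])

```text
clock: 12.32
position: [0.5477, 0.0715, 0.3542]
tool_rot: [0.014, 1.0, 0.0, -0.0]
ft_force: [-0.2, 0.5, 0.1]
finger_gap: 0.0
finger_force: 0.0
```

```bash
python3 - <<'E'
from h import *
look(); edge()
p,d,m=cap("wrist"); P=cloud(d,m); cv2.imwrite("pics/w3.png",p)
hsv=cv2.cvtColor(p,cv2.COLOR_BGR2HSV)
for c,lo,hi in(("blue",(110,120,40),(130,255,255)),("amber",(6,180,60),(20,255,255)),("ruby",(0,170,60),(4,255,255)),("green?",(60,120,20),(80,255,255))):
    k=(cv2.inRange(hsv,np.array(lo),np.array(hi))>0)&(np.abs(P[...,0]-.55)<.085)&(P[...,1]>.08)&(P[...,1]<.19)&(P[...,2]>.012)
    q=P[k]; print(c,len(q),len(q) and np.median(q,0).round(3), len(q) and q[:,2].max().round(3))
E
```

```text
[0.5477 0.0715 0.3542] [-0.2  0.5  0.1]
scene bar [0.553 0.179 0.241] tilt~ -0.01
   blue 45 [0.51  0.148 0.025]
   amber 101 [0.518 0.11  0.031]
side bar [0.538 0.175 0.247] tilt~ 0.02
   blue 44 [0.514 0.154 0.026]
   ruby0 62 [0.565 0.159 0.025]
[0.5477 0.0721 0.3541] [ 0.4  0.2 -0. ] -0.001171909804619095
edge offset scene [0.0032, 0.0017, 0.0031, 0.0022, 0.0018, 0.0003]
blue 435 [0.511 0.154 0.027] 0.029
amber 538 [0.509 0.109 0.035] 0.243
ruby 63 [0.572 0.162 0.026] 0.028
green? 2017 [0.592 0.17  0.042] 0.073
```

View pics/w3.png

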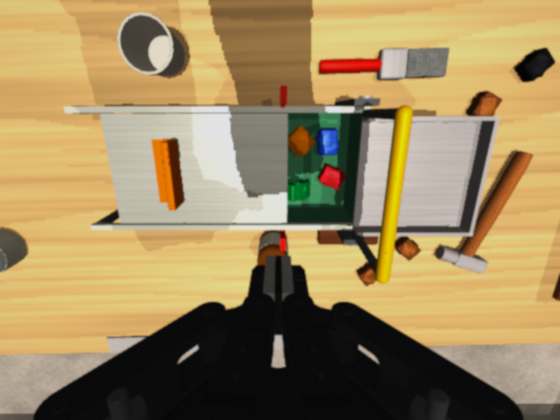

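All four chunks are in the compartment: amber (300,140), blue (328,142), ruby (332,177), green (298,190). The tray is level and empty, the gate edge is at the tabs, the bystanders look unmoved, and the arm is clear.

```bash
python3 -c "
from rig import env
print(env.job_done())"
```

```text
the job is handed in; nothing more can be done
None
```

I handed the job in at about 12.5 s: the gate stands about 2 mm from the divider tabs, all four chunks are in the compartment next to the tray, the tray is back level, and the arm is clear (the hand-in gave no verdict).

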